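Set out the density bench for a check weighing

ROBOT

A 6-joint arm with a two-finger parallel gripper is mounted at the origin on the work surface. World frame = base frame: x ahead of the robot, y to its left, z up, the work surface at z = 0. Lengths are in mm, angles in rad, forces in N, time in s.
With the tool pointing down it reaches from about 400 to 925 mm from the base axis. Payload 12.5 kg.
Tool frame: the origin (TCP) lies on the centre line of the jaws, within the pads' length; the fingertips stand 8 mm ahead of it and the grasp point (between the pads) lies 11 mm behind it; z points along the fingers, x is the direction in which the jaws open and shut, and the axes are right-handed (so a half turn about z gives the same grasp; the last joint's range is limited). The gripper opens to 95 mm and grips with 3 to 60 N. Pads are 20 mm wide; open, the fingers measure 119 mm over their backs; the gripper's body (75 mm by 180 mm) begins 59 mm behind the grasp point.
Start: joints at [1.221, 0.491, 1.559, -0, 1.092, -0.106], TCP at [150.851, 606.539, 222.661] pointing down, gripper open.
Joint ranges: [-3.1, 3.1], [-0.84, 2.19], [0.05, 2.79], [-1.13, 4.28], [0.06, 2.93], [-2.69, 2.69]. Speed limits (rad/s): [2.22, 2.22, 2.79, 3.14, 3.14, 3.14].

INTERFACE

Orientations are given as [roll, pitch, yaw] about the fixed x, y, z axes, in that order (R = Rz(yaw) Ry(pitch) Rx(roll)).
In Python, from cell import env gives the robot as it stands. The module is installed in compiled form; this text tells all that it offers.
- The arm moves only by the tool send_rows, never from a script. Its argument "moves" is a list that holds one entry, the list of rows, each a list of 6 numbers: the shift along the tool's x, y, z as a fraction of full scale, then the turn, a rotation vector about the tool's x, y, z as a fraction of full scale. A call has 1 to 12 rows; each row is the pose to reach, as a shift and turn from the pose commanded when the call began, along the tool's axes at that moment; what a row does not reach only later rows make up. Full scale, the value 1, is 0.3 m for a shift and 90 degrees for a turn. A row lasts 1/12 s, in which the tool goes at most 41.7 mm and 7.16 degrees, less where a joint would pass 70% of its speed; a pose out of reach is approached as far as the arm can. A call with a number of a shift or a turn outside -1 to 1 is refused whole. A call with a gripper value outside its range is refused whole. "grip" is the gripper's target within -1 to 1 (shut at 1, half-way at 0, fully open at -1), set as the call begins (left out, the last holds). The fingers move at their own pace and stop on an object; the grip force is fixed at half the most. Time passes only in rows, so rows that repeat a pose let the fingers close. It gives the time, the measured TCP pose, the force and the opening at its end, in the units of the state.
- env.state(): the state, without advancing time (a new reading comes with each control period).
- env.read_camera(name): name is "scene" or "top"; returns a dict with "image" (400x640x3 uint8, red, green, blue), "mtx" (3x3 intrinsics, pixels), "T" (4x4, takes a point from camera to world coordinates). Camera axes: x right, y up, looking along -z (the intrinsics and any distortion apply to the point x, -y, -z); pixel columns grow to the right and rows downward; lengths in mm; the calibration is good to about 2 mm. A picture is of the moment at which its call begins. There is no depth.
- env.job_done(): hands the job in, once; it reports no verdict.
Trained networks look in the newest picture that a camera, given by its name, has taken for a name from the list of things; names that differ only in an ending like _2 or _b are one class to them, and where a whole thing is asked for, a point or a joint stands for the part that bears it (a point fixed in the world has none). Each returns a list of dicts, best first, with "confidence" (0 to 1); they miss things now and then, are a little off and sometimes report something else, mostly with a low value. They report only what shows in the picture. A call takes as long as a camera call. They do not tell look-alikes from the thing itself.
- env.look_for(camera, thing): "xy" ([column, row] in pixels, amid what is visible of it).
- env.outline_of(camera, thing): "region" (400x640 bool, what is visible of it) and "xy" ([column, row] in pixels, amid what is visible of it).
The state is a dict: "t": time; "joints": joint angles; "qvel": joint speeds; "tau": joint torques, N m; "eef_pos": TCP position; "tcp_rot": TCP orientation; "ft_force": force on the tool from outside, world axes, zero at the start; "moment": the same for the moment, N m; "opening": opening from 0.0 (shut) to 1.0 (fully open).
Only numpy, scipy, OpenCV 4.12 (cv2) and the standard library are available. Lean on these libraries where they do the work, as an engineer would, in place of code of your own. Each camera call takes 0.05 s, during which the arm holds its last target. There are 200 camera calls.

TASK

Set out the bench for a check weighing: put the white crucible upright in the middle of the balance's pan, stand the wide steel disc weight on the bench midway between the balance's pan and the thickness gauge's anvil, on the straight line that joins their centres, set the knobbed steel weight upright on top of the disc weight, centred, and stand the sample jar upright on the bench close in front of the gauge (on the robot's side, centred on the gauge's width, with a gap of about 25 mm to its base). Set each down gently rather than dropping it, and leave the amber bottle and the tweezers where they are.

Things in the scene. Friction and masses are not known exactly. Their poses are not given: they have to be found in the camera images.
- balance: Electronic balance, white casing, fixed. Origin on the bench under the centre of its round steel pan (84 mm across, flat top at z = 62 mm); z up, x away from the dark front panel and the robot. Casing from x = -110 (front) to +70 mm, y = +-75 mm, 52 mm high. It stands left or right of the gauge, turned up to 5 degrees.
- gauge: Thickness gauge, fixed: black base plate 140 x 90 x 12 mm, round steel anvil 70 mm across (top at 33 mm), dark C-shaped arm behind it, round dial above; 192 mm tall. Origin on the bench under the anvil's centre; z up, x away from the robot towards the arm. Base from x = -50 (front) to +90 mm, y = +-45 mm; dial's front at x = -14 mm. 30 to 35 cm from the pan's centre.
- crucible: White porcelain crucible, an open cup 42 mm tall, 48 mm across the rim, 44 mm at 16 mm height, 32 mm at the foot, about 50 g. Origin at the centre of the underside, z up. Can be gripped across the outside, near the rim.
- disc_weight: Wide flat plain steel disc weight, 56 mm across, 26 mm tall, flat top, about 480 g. Origin at the centre of the underside, z up.
- knob_weight: Knobbed steel check weight, 58 mm tall: cylindrical body 34 mm across up to 36 mm height, neck 16 mm, knob 24 mm across from 50 to 58 mm. About 250 g. Origin at the centre of the underside, z up. Can be gripped by its body.
- jar: Closed white sample jar with a black screw cap, round, 44 mm across, 62 mm tall, about 70 g. Origin at the centre of the underside, z up.
- reagent_bottle: Bystander: amber bottle with black cap, 58 mm across, 105 mm tall, loose. Origin at the centre of the underside. It may stand among the things to be laid out.
- tweezers: Bystander: steel weight tweezers, 138 mm long, 29 mm wide, 8 mm thick, lying loose near the robot, left of centre. Origin on the bench at their middle, x along their length.
There are look-alikes about, which are no part of the job. What is shaped like the knob_weight but brown is not meant.

How it is judged (in metres and radians):
At the end, for the whole second after the job is handed in: Upright, at rest, released: crucible on the pan within 12 mm of centre; disc weight on the bench within 13 mm of midway (17 mm across the line); knobbed weight on it within 9 mm of centre; jar on the bench in front of the gauge, within 15 mm of its centre line, gap under 60 mm (horizontal distance between crucible and balance below 0.012 m and z of crucible in the frame of balance between 0.057 and 0.067 m and ((horizontal distance between balance and gauge between 0.292 and 0.3001 m and horizontal distance between disc_weight and balance below 0.163 m and horizontal distance between disc_weight and gauge below 0.163 m) or (horizontal distance between balance and gauge between 0.3 and 0.3081 m and horizontal distance between disc_weight and balance below 0.167 m and horizontal distance between disc_weight and gauge below 0.167 m) or (horizontal distance between balance and gauge between 0.308 and 0.3161 m and horizontal distance between disc_weight and balance below 0.171 m and horizontal distance between disc_weight and gauge below 0.171 m) or (horizontal distance between balance and gauge between 0.316 and 0.3241 m and horizontal distance between disc_weight and balance below 0.175 m and horizontal distance between disc_weight and gauge below 0.175 m) or (horizontal distance between balance and gauge between 0.324 and 0.3321 m and horizontal distance between disc_weight and balance below 0.179 m and horizontal distance between disc_weight and gauge below 0.179 m) or (horizontal distance between balance and gauge between 0.332 and 0.3401 m and horizontal distance between disc_weight and balance below 0.183 m and horizontal distance between disc_weight and gauge below 0.183 m) or (horizontal distance between balance and gauge between 0.34 and 0.3481 m and horizontal distance between disc_weight and balance below 0.187 m and horizontal distance between disc_weight and gauge below 0.187 m)) and x of disc_weight in the frame of balance between -0.022 and 0.022 m and height (world z) of each of disc_weight, jar below 0.005 m and horizontal distance between knob_weight and disc_weight below 0.009 m and z of knob_weight in the frame of disc_weight between 0.021 and 0.031 m and x of jar in the frame of gauge between -0.132 and -0.066 m and y of jar in the frame of gauge between -0.015 and 0.015 m and angle between each of crucible, disc_weight, knob_weight, jar's own z axis and vertical below 0.1 rad and linear speed of each of crucible, disc_weight, knob_weight, jar below 0.02 m/s and angular speed of each of crucible, disc_weight, knob_weight, jar below 0.2 rad/s); the robot touches nothing.
It fails at once if the amber bottle is moved by more than 15 mm or tipped, or the tweezers are moved by more than 15 mm (distance of any of reagent_bottle, tweezers from where it was at the start of the episode above 0.015 m or angle between reagent_bottle's own z axis and vertical above 0.3 rad).
It fails at once if one of the things is dropped (falls free of the fingers from more than about 2 cm) ((contact force between crucible and the fingers below 0.05 N and linear speed of crucible above 0.65 m/s) or (contact force between disc_weight and the fingers below 0.05 N and linear speed of disc_weight above 0.65 m/s) or (contact force between knob_weight and the fingers below 0.05 N and linear speed of knob_weight above 0.65 m/s) or (contact force between jar and the fingers below 0.05 N and linear speed of jar above 0.65 m/s)).
It also fails if it takes over 109 s, if anything falls off the work surface, if the arm or the gripper's body presses on something with over 40 N, if the wrist force passes 120 N, or if a joint passes its speed limit or range.

## Working session

There is one attempt and no reset: what is moved stays moved. The work goes in short steps, Python scripts to look and compute and a tool call to move; the robot and the scene stay as the last step left them, time stands still between calls to the robot, and variables do not carry over. Pictures are saved under pics/ and viewed, about 12 in all and at most 16, crops included, and the job is handed in when it is done.

Besides the shell and the picture viewer there is one more tool, called after ">>>" as a command line: name --argument value ..., lists and objects as JSON in quotes. send_rows: Moves the arm, as the interface text tells. Its arguments: {"type":"object","properties":{"moves":{"type":"array","items":{"type":"array","items":{"type":"array","items":{"type":"number"}}}},"grip":{"type":"number"}},"required":["moves"]}

```bash
mkdir -p pics; cat > h.py <<'E'
import numpy as np, cv2
from cell import env
def ray(c,px):
    # undistorted pinhole
    K=np.array(c["mtx"]);T=np.array(c["T"])
    d=np.linalg.inv(K)@np.array([px[0],px[1],1.]); d=np.array([d[0],-d[1],-d[2]])
    return T[:3,3],T[:3,:3]@d
def at_z(c,px,z):
    o,d=ray(c,px); return o+d*(z-o[2])/d[2]
def tri(c1,p1,c2,p2):
    o1,d1=ray(c1,p1);o2,d2=ray(c2,p2)
    s=np.linalg.lstsq(np.c_[d1,-d2],o2-o1,rcond=None)[0]
    a=o1+d1*s[0];b=o2+d2*s[1]
    return (a+b)/2,np.linalg.norm(a-b)
def proj(c,P):
    T=np.array(c["T"]);q=T[:3,:3].T@(np.array(P,float)-T[:3,3]);q=np.array([q[0],-q[1],-q[2]])
    u=np.array(c["mtx"])@q;return u[:2]/u[2]
E
python3 - <<'E'
from h import *
np.set_printoptions(suppress=True,precision=1)
cs={}
for n in("scene","top"):
    c=env.read_camera(n);cs[n]=c;cv2.imwrite(f"pics/{n}0.png",c["image"][:,:,::-1])
    print(n,{k:(v if k!="image" else 0) for k,v in c.items()})
for t in "balance gauge crucible disc_weight knob_weight jar reagent_bottle tweezers".split():
    for n in cs:
        print(t,n,[(np.round(r["xy"]).tolist(),round(r["confidence"],2),at_z(cs[n],r["xy"],20)[:2].round().tolist()) for r in env.look_for(n,t)])
print(env.state())
E
```

```text
scene {'image': 0, 'mtx': array([[389. ,   0. , 317.4],
       [  0. , 389. , 197.4],
       [  0. ,   0. ,   1. ]]), 'T': array([[  -0.7,   -0.5,    0.5, 1033.8],
       [   0.7,   -0.5,    0.5,  458.3],
       [  -0. ,    0.7,    0.7,  705. ],
       [   0. ,    0. ,    0. ,    1. ]])}
top {'image': 0, 'mtx': array([[362.6,   0. , 327.8],
       [  0. , 362.6, 205.4],
       [  0. ,   0. ,   1. ]]), 'T': array([[  0. ,   1. ,  -0.1, 410.3],
       [ -1. ,   0. ,  -0. ,   4.4],
       [ -0. ,   0.1,   1. , 969. ],
       [  0. ,   0. ,   0. ,   1. ]])}
balance scene [([252.0, 183.0], 0.85, [622.0, -185.0])]
balance top [([405.0, 167.0], 0.78, [623.0, -192.0])]
gauge scene [([346.0, 262.0], 0.69, [644.0, 156.0]), ([360.0, 181.0], 0.34, [424.0, 14.0])]
gauge top [([275.0, 150.0], 0.57, [660.0, 157.0])]
crucible scene [([219.0, 150.0], 0.76, [596.0, -362.0]), ([253.0, 184.0], 0.68, [620.0, -181.0])]
crucible top [([468.0, 176.0], 0.88, [605.0, -360.0])]
disc_weight scene [([486.0, 259.0], 0.55, [434.0, 369.0]), ([445.0, 298.0], 0.32, [576.0, 355.0])]
disc_weight top [([191.0, 236.0], 0
[... 278 characters left out ...]
[437.0, 7.0])]
jar scene [([258.0, 124.0], 0.57, [434.0, -384.0])]
jar top [([478.0, 233.0], 0.7, [454.0, -382.0])]
reagent_bottle scene [([445.0, 300.0], 0.63, [579.0, 356.0])]
reagent_bottle top [([193.0, 172.0], 0.71, [595.0, 373.0])]
tweezers scene [([416.0, 214.0], 0.69, [426.0, 187.0])]
tweezers top [([266.0, 243.0], 0.5, [411.0, 168.0])]
{'t': 0.9, 'joints': array([ 1.2,  0.5,  1.6, -0. ,  1.1, -0.1]), 'qvel': array([-0., -0., -0., -0.,  0.,  0.]), 'tau': array([  0. , -61.2, -25.8,   0.1,   0. ,  -0. ]), 'eef_pos': array([150.8, 606.5, 222.7]), 'tcp_rot': array([ 3.1, -0. ,  1.3]), 'ft_force': array([-0.4, -0.3,  0. ]), 'moment': array([ 0.,  0., -0.]), 'opening': 0.9975083269480849}
```

View pics/scene0.png

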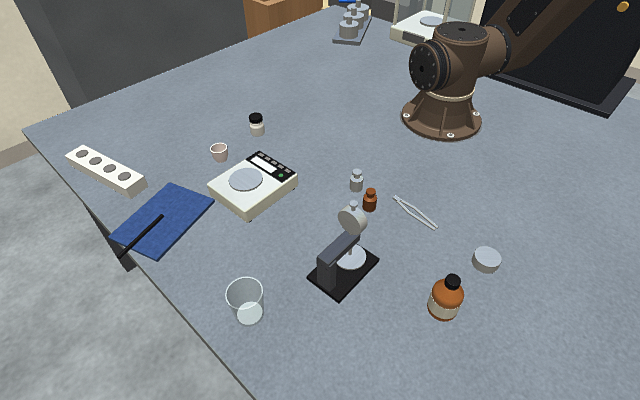

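View pics/top0.png

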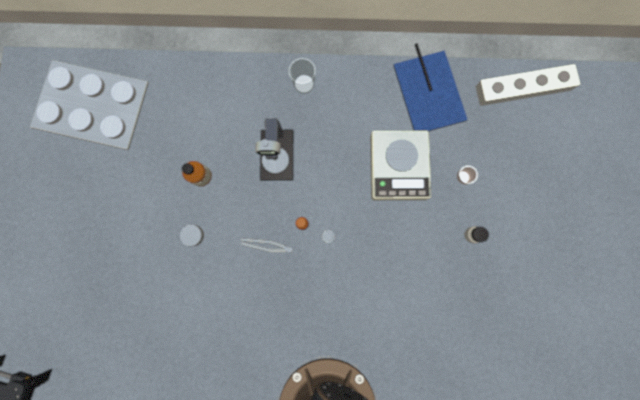

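```bash
python3 - <<'E'
import cv2,numpy as np
a=cv2.imread("pics/scene0.png");b=cv2.imread("pics/top0.png")
f=lambda i,x,y:cv2.resize(i[y:y+75,x:x+100],(400,300),interpolation=2)
cv2.imwrite("pics/crop1.png",np.vstack([np.hstack([f(a,320,150),f(b,270,190)]),np.hstack([f(a,430,235),f(b,150,200)])]))
E
```

```text
(no output)
```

View pics/crop1.png

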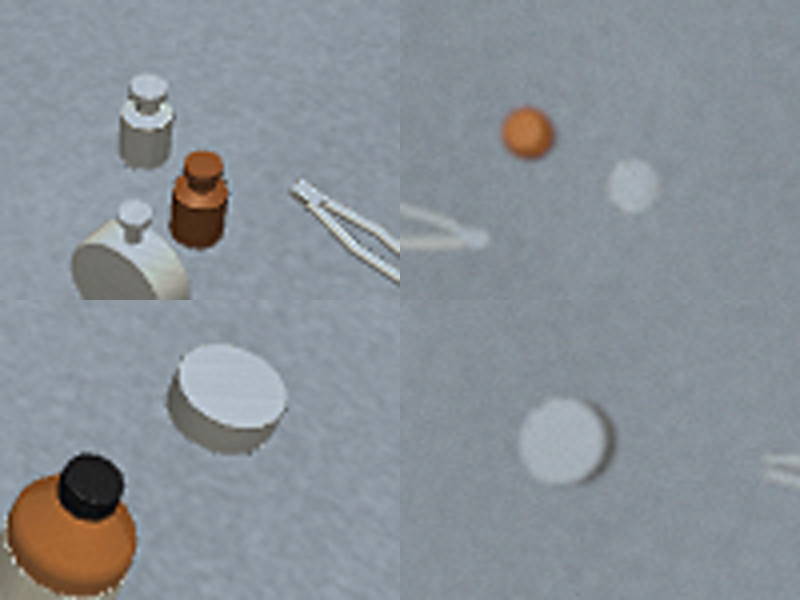

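Three views so far. The knobbed candidates are steel at scene (357,180) / top (328,236) and brown at scene (370,200) / top (302,223). The crop shows the first is steel-grey with a neck and knob, so that is the one meant. The disc is at scene (487,259) / top (191,235). Next I fit poses by silhouette.

```bash
cat >> h.py <<'E'
from scipy.optimize import minimize
PROF={"crucible":[(0,16),(16,22),(42,24)],"disc_weight":[(0,28),(26,28)],"knob_weight":[(0,17),(36,17),(37,8),(50,8),(50,12),(58,12)],"jar":[(0,22),(62,22)]}
A=np.linspace(0,2*np.pi,40,endpoint=False)
def ring(z,r): return np.c_[r*np.cos(A),r*np.sin(A),0*A+z]
def box(x0,x1,y0,y1,z0,z1): return np.array([[x,y,z] for x in(x0,x1) for y in(y0,y1) for z in(z0,z1)],float)
def parts(t):
    if t=="balance": return [np.vstack([box(-110,70,-75,75,0,52),ring(62,42)])]
    if t=="base": return [box(-50,90,-45,45,0,12)]
    p=PROF[t]; return [np.vstack([ring(*p[i]),ring(*p[i+1])]) for i in range(len(p)-1)]
S=4
def render(c,t,x,y,z=0,yaw=0):
    R=np.array([[np.cos(yaw),-np.sin(yaw),0],[np.sin(yaw),np.cos(yaw),0],[0,0,1]])
    m=np.zeros((400*S,640*S),np.uint8)
    for P in parts(t):
        q=np.array([proj(c,R@p+[x,y,z]) for p in P])
        q=((q+.5)*S-.5)
        cv2.fillConvexPoly(m,cv2.convexHull(np.round(q*16).astype(np.int32)),1,shift=4)
    return m
def pick(n,t,near,img):
    o=[r for r in env.outline_of(n,t)]
    o=[r for r in o if np.hypot(*(np.array(r["xy"])-near))<25]
    return o[0]["region"].astype(np.uint8) if o else None
def fit(cs,ms,t,x0,free):
    ref={n:cv2.resize(m,None,fx=S,fy=S,interpolation=cv2.INTER_NEAREST) for n,m in ms.items() if m is not None}
    def cost(p):
        v=np.array(x0,float);v[free]=p
        return sum(1-(lambda a,b:(a&b).sum()/max((a|b).sum(),1))(render(cs[n],t,*v),ref[n]) for n in ref)
    sc=np.array([15,15,8,.06])[free]; st=np.array(x0,float)[free]
    sim=np.vstack([st]+[st+sc*e for e in np.eye(len(st))])
    r=minimize(cost,st,method="Nelder-Mead",options=dict(initial_simplex=sim,xatol=.1,fatol=1e-4,maxiter=120))
    return r.x,1-r.fun/len(ref),list(ref)
E
cat > m.py <<'E'
from h import *
np.set_printoptions(suppress=True,precision=3)
cs={n:env.read_camera(n) for n in("scene","top")}
near={"balance":((252,183),(401,165)),"crucible":((219,151),(468,175)),"disc_weight":((487,259),(191,235)),"knob_weight":((357,180),(328,236)),"jar":((257,125),(478,234))}
g={"balance":(640,-200,0,0),"crucible":(600,-360,0,0),"disc_weight":(428,368,0,0),"knob_weight":(432,8,0,0),"jar":(445,-383,0,0)}
for t in g:
    ms={n:pick(n,t,near[t][i],cs[n]) for i,n in enumerate(cs)}
    free=[0,1,3] if t=="balance" else [0,1,2]
    print(t,"both",*fit(cs,ms,t,g[t],free))
    for n in ms:
        if ms[n] is not None: print("   ",n,*fit(cs,{n:ms[n]},t,g[t],free if t=="balance" else [0,1])[:2])
a=cs["scene"]["image"][:,:,::-1];b=cs["top"]["image"][:,:,::-1]
f=lambda i,x,y:cv2.resize(i[y:y+100,x:x+80],(400,500),interpolation=2)
cv2.imwrite("pics/gauge.png",np.hstack([f(a,302,198),f(b,236,100)]))
E
time python3 m.py
```

```text
balance both [ 645.407 -175.067    0.027] 0.9320051671533783 ['scene', 'top']
    scene [ 642.803 -178.048    0.035] 0.9216648655139289
    top [ 645.4   -173.72     0.029] 0.948009313491547
crucible both [ 603.635 -350.721   -1.527] 0.9286614124666067 ['scene', 'top']
    scene [ 604.131 -349.038] 0.9315525876460768
    top [ 603.865 -350.605] 0.9283495145631068
disc_weight both [426.73  367.077  -1.144] 0.9321599936698844 ['scene', 'top']
    scene [427.657 367.45 ] 0.9498787388843978
    top [427.026 366.328] 0.9177831053448032
knob_weight both [434.154   9.315  -1.265] 0.866959417913507 ['scene', 'top']
    scene [434.896  10.726] 0.8809803921568627
    top [434.501   8.731] 0.861646234676007
jar both [ 448.873 -372.705   -3.887] 0.825121227031993 ['scene', 'top']
    scene [ 448.214 -371.049] 0.8135593220338984
    top [ 449.924 -371.052] 0.8320693391115926
real	0m24.677s
user	0m17.332s
sys	0m4.955s
```

View pics/gauge.png

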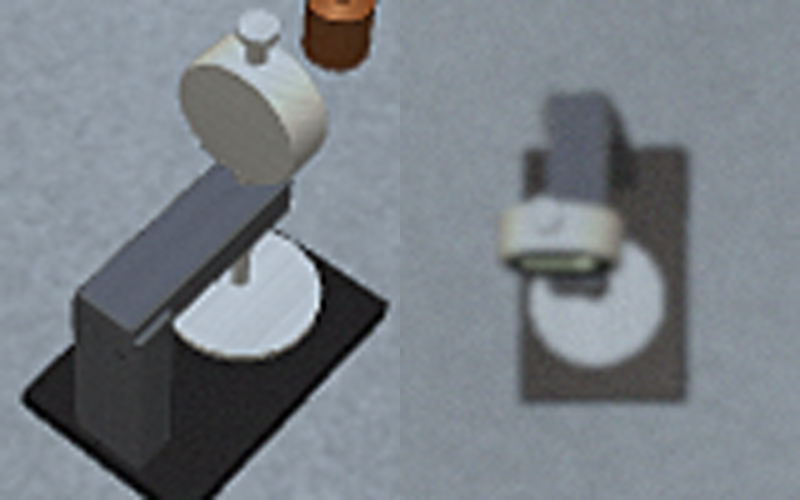

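The crop shows the gauge with base corners in the top view near (260.5,129), (294,129), (293,180) and (260,180). The anvil centre is about (275,159) in top and (351,256.6) in scene.

```bash
python3 - <<'E'
from h import *
np.set_printoptions(suppress=True,precision=2)
cs={n:env.read_camera(n) for n in("scene","top")}
f=lambda u,v,x,y:(x+(u+.5)/5-.5,y+(v+.5)/5-.5)
T=cs["top"];Sc=cs["scene"]
q=[at_z(T,f(u,v,236,100),12)[:2] for u,v in((124,147),(290,148),(286,402),(120,400))]
q=np.array(q);print(q, np.linalg.norm(q-np.roll(q,-1,0),axis=1))
ax=(q[0]+q[1]-q[2]-q[3]);yaw=np.arctan2(ax[1],ax[0]);ctr=q.mean(0);u=ax/np.linalg.norm(ax)
print("yaw",yaw,"origin from base",ctr-20*u)
pt=f(197,298,236,100);ps=f(247,295,302,198)
print("anvil top",at_z(T,pt,33),"scene",at_z(Sc,ps,33),tri(T,pt,Sc,ps))
print("scene base corners",[at_z(Sc,f(u,v,302,198),12)[:2] for u,v in((387,303),(22,398))],"model")
# pan: bright-vs-grey segmentation, grey disc within casing
for n,c,zz in(("top",T,62),("scene",Sc,62)):
    g=cv2.cvtColor(c["image"],cv2.COLOR_RGB2HSV)
    p0=proj(c,(645,-175,62)).astype(int)
    h,s,v=g[p0[1]-3:p0[1]+4,p0[0]-3:p0[0]+4].reshape(-1,3).mean(0);im=c["image"].astype(float)
    ref=im[p0[1]-3:p0[1]+4,p0[0]-3:p0[0]+4].reshape(-1,3).mean(0)
    m=(np.abs(im-ref).max(2)<18).astype(np.uint8)
    k,l=cv2.connectedComponents(m);m=(l==l[p0[1],p0[0]]).astype(np.uint8)
    e=cv2.fitEllipse(max(cv2.findContours(m,0,1)[0],key=len))
    print(n,p0,ref,m.sum(),e,at_z(c,e[0],62))
for t,n in(("reagent_bottle","top"),("reagent_bottle","scene"),("tweezers","top")):
    for r in env.outline_of(n,t)[:1]:
        ys,xs=np.where(r["region"]);print(t,n,[at_z(cs[n],p,5 if t[0]=="t" else 50)[:2] for p in((xs.min(),ys.mean()),(xs.max(),ys.mean()),(xs.mean(),ys.min()),(xs.mean(),ys.max()))])
E
```

```text
[[719.53 199.34]
 [721.5  109.04]
 [581.5  105.68]
 [580.06 194.6 ]] [ 90.33 140.04  88.93 139.55]
yaw 0.028965226254658073 origin from base [630.65 151.59]
anvil top [631.94 152.55  33.  ] scene [632.55 159.92  33.  ] (array([631.39, 155.56,  28.33]), np.float64(5.6212089801372835))
scene base corners [array([581.72, 197.83]), array([724.9 , 116.12])] model
top [401 155] [164.29 173.73 182.14] 808 ((401.255126953125, 155.2811737060547), (31.200763702392578, 31.22391700744629), 91.94468688964844) [ 644.39 -174.03   62.  ]
scene [244 177] [175.45 187.16 197.69] 573 ((245.1642608642578, 178.4288787841797), (20.734241485595703, 32.85253143310547), 79.2593765258789) [ 646.6  -171.89   62.  ]
reagent_bottle top [array([584.05, 390.49]), array([586.25, 313.12]), array([617.37, 354.61]), array([552.02, 350.1 ])]
reagent_bottle scene [array([618.48, 334.16]), array([571.  , 384.72]), array([547.2 , 331.68]), array([635.51, 383.87])]
tweezers top [array([402.19, 236.35]), array([405.94, 106.84]), array([422.15, 180.02]), array([390.64, 178.48])]
```

Measured so far, about ±2–3 mm:

| Thing | x, y (mm) | yaw (rad) |
|---|---|---|
| balance | (645, -174) | 0.028 |
| gauge | (631.5, 153) | 0.029 |

They are 327 mm apart, which is within the stated range, and the midpoint is (638, -10.5). The fitted underside heights are about 0, as they should be. I start with the disc.

```bash
cat > d.py <<'E'
import sys,numpy as np
from scipy.spatial.transform import Rotation as R
from cell import env
s=env.state(); a=list(map(float,sys.argv[1:]))
R0=R.from_euler("xyz",s["tcp_rot"])
for i in range(0,len(a),4):
    p=np.array(a[i:i+3]);R1=R.from_euler("xyz",[np.pi,0,a[i+3]])
    print(a[i:i+4],np.round(np.r_[R0.inv().apply(p-s["eef_pos"])/300,(R0.inv()*R1).as_rotvec()/(np.pi/2)],4).tolist())
print(s["t"],s["eef_pos"].round(1),s["tcp_rot"].round(4),s["joints"].round(2),s["ft_force"].round(1),s["opening"])
E
python3 d.py 427 367 222.7 0
```

```text
[427.0, 367.0, 222.7, 0.0] [-0.5526, 1.086, -0.0002, -0.0, -0.0001, 0.8448]
1.75 [150.8 606.5 222.7] [ 3.1416e+00 -1.0000e-04  1.3270e+00] [ 1.22  0.49  1.56 -0.    1.09 -0.11] [-0.3 -0.5  0.2] 1.0011508763552683
```

>>> send_rows --moves '[[[-0.55,1,0,0,0,0.8448],[-0.55,1,0,0,0,0.8448],[-0.55,1,0,0,0,0.8448],[-0.55,1,0,0,0,0.8448],[-0.55,1,0,0,0,0.8448],[-0.55,1,0,0,0,0.8448],[-0.55,1,0,0,0,0.8448],[-0.55,1,0,0,0,0.8448],[-0.55,1,0,0,0,0.8448],[-0.55,1,0,0,0,0.8448],[-0.55,1,0,0,0,0.8448],[-0.55,1,0,0,0,0.8448]]]' --grip -1

```text
t: 2.75
eef_pos: [402.5, 373.6, 222.7]
tcp_rot: [-3.141, -0.0, -0.004]
ft_force: [-0.3, -0.1, -0.3]
opening: 1.003
```

```bash
python3 d.py 427 367 60 0 427 367 12 0
```

```text
[427.0, 367.0, 60.0, 0.0] [0.0816, 0.0219, 0.5424, -0.0001, -0.0001, -0.0028]
[427.0, 367.0, 12.0, 0.0] [0.0816, 0.0219, 0.7024, -0.0001, -0.0001, -0.0028]
2.75 [402.5 373.6 222.7] [-3.1414e+00 -1.0000e-04 -4.5000e-03] [0.63 0.38 1.75 0.   1.01 0.63] [-0.3 -0.1 -0.3] 1.002857565633011
```

>>> send_rows --moves '[[[0.08,0.022,0.2,0,0,-0.003],[0.08,0.022,0.4,0,0,-0.003],[0.0816,0.022,0.54,0,0,-0.003],[0.0816,0.022,0.6,0,0,-0.003],[0.0816,0.022,0.65,0,0,-0.003],[0.0816,0.022,0.68,0,0,-0.003],[0.0816,0.022,0.702,0,0,-0.003],[0.0816,0.022,0.702,0,0,-0.003],[0.0816,0.022,0.702,0,0,-0.003],[0.0816,0.022,0.702,0,0,-0.003]]]'

```text
t: 3.58
eef_pos: [427.3, 368.1, 13.9]
tcp_rot: [-3.14, -0.002, 0.005]
ft_force: [0.7, -0.5, 0.4]
opening: 1.003
```

>>> send_rows --moves '[[[0,0,0,0,0,0],[0,0,0,0,0,0],[0,0,0,0,0,0],[0,0,0,0,0,0],[0,0,0,0,0,0],[0,0,0,0,0,0],[0,0,0,0,0,0],[0,0,0,0,0,0],[0,0,0,0,0,0]]]' --grip 1

```text
t: 4.33
eef_pos: [426.7, 367.4, 12.0]
tcp_rot: [-3.141, -0.0, 0.005]
ft_force: [0.7, -0.4, 0.7]
opening: 0.581
```

>>> send_rows --moves '[[[0,0,-0.04,0,0,0],[0,0,-0.1,0,0,0],[0,0,-0.2,0,0,0],[0,0,-0.3,0,0,0],[0,0,-0.3,0,0,0],[0,0,-0.3,0,0,0]]]'

```text
t: 4.83
eef_pos: [426.9, 367.6, 103.5]
tcp_rot: [-3.14, -0.002, 0.005]
ft_force: [1.2, -0.6, -4.8]
opening: 0.586
```

```bash
python3 d.py 638 -10.5 105 0 638 -10.5 13 0; python3 - <<'E'
from h import *
a=env.read_camera("scene")["image"][:,:,::-1];b=env.read_camera("top")["image"][:,:,::-1]
f=lambda i,x,y:cv2.resize(i[y:y+200,x:x+200],(400,400),interpolation=2)
cv2.imwrite("pics/g1.png",np.hstack([f(a,380,150),f(b,110,130)]))
E
```

```text
[638.0, -10.5, 105.0, 0.0] [0.6979, 1.2636, -0.0055, -0.001, -0.0013, 0.003]
[638.0, -10.5, 13.0, 0.0] [0.6972, 1.264, 0.3012, -0.001, -0.0013, 0.003]
4.8333 [426.9 367.6 103.5] [-3.1401e+00 -2.1000e-03  4.7000e-03] [0.59 0.55 1.83 0.   0.75 0.59] [ 1.2 -0.6 -4.8] 0.5864855538920939
```

View pics/g1.png

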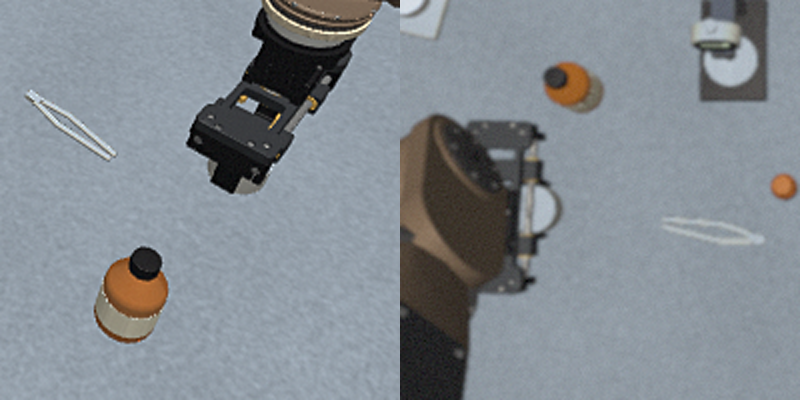

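The disc is gripped: opening 0.58 matches about 56 mm, and the wrist reads +4.8 N. The gripper's 180 mm runs along the jaw direction. I go round the gauge by moving along y first, then x.

>>> send_rows --moves '[[[0,0.1,0,0,0,0],[0,0.22,0,0,0,0],[0,0.35,0,0,0,0],[0,0.48,0,0,0,0],[0,0.61,0,0,0,0],[0,0.74,0,0,0,0],[0,0.86,0,0,0,0],[0,0.95,0,0,0,0],[0,1,0,0,0,0],[0,1,0,0,0,0]]]'

```text
t: 5.77
eef_pos: [427.4, 65.0, 100.9]
tcp_rot: [3.141, 0.003, 0.002]
ft_force: [1.4, 0.3, -3.7]
opening: 0.582
```

>>> send_rows --moves '[[[0.05,0.1,0,0,0,0],[0.15,0.2,0,0,0,0],[0.25,0.264,0,0,0,0],[0.37,0.264,0,0,0,0],[0.48,0.264,0,0,0,0],[0.58,0.264,0,0,0,0],[0.65,0.264,0,0,0,0],[0.698,0.264,0,0,0,0],[0.698,0.264,0,0,0,0],[0.698,0.264,0,0,0,0],[0.698,0.264,0,0,0,0]]]'

```text
t: 6.68
eef_pos: [636.5, -10.3, 100.8]
tcp_rot: [-3.141, 0.003, 0.005]
ft_force: [0.2, 0.5, -4.0]
opening: 0.583
```

```bash
python3 d.py 638 -10.5 30 0 638 -10.5 13 0; python3 d.py 638 -10.5 12 0 | head -1
```

```text
[638.0, -10.5, 30.0, 0.0] [0.0057, 0.0008, 0.2358, -0.0003, 0.0018, 0.0032]
[638.0, -10.5, 13.0, 0.0] [0.0058, 0.0009, 0.2925, -0.0003, 0.0018, 0.0032]
6.6833 [636.5 -10.3 100.8] [-3.1411e+00  2.8000e-03  5.1000e-03] [-0.12  0.64  1.64  0.    0.86 -0.13] [ 0.2  0.5 -4. ] 0.5830720096116992
[638.0, -10.5, 12.0, 0.0] [0.0059, 0.0009, 0.2958, -0.0003, 0.0018, 0.0032]
```

>>> send_rows --moves '[[[0.003,0,0.05,0,0,0],[0.003,0,0.13,0,0,0],[0.003,0,0.2,0,0,0],[0.003,0,0.25,0,0,0],[0.003,0,0.28,0,0,0],[0.003,0,0.29,0,0,0],[0.003,0,0.294,0,0,0],[0.003,0,0.298,0,0,0],[0.003,0,0.298,0,0,0],[0.003,0,0.298,0,0,0],[0.003,0,0.298,0,0,0]]]'

```text
t: 7.6
eef_pos: [639.0, -10.8, 13.3]
tcp_rot: [3.142, -0.001, 0.005]
ft_force: [-0.0, 0.3, -5.0]
opening: 0.585
```

>>> send_rows --moves '[[[0,0,0,0,0,0],[0,0,0,0,0,0],[0,0,0,0,0,0],[0,0,0,0,0,0],[0,0,0,0,0,0],[0,0,0,0,0,0],[0,0,0,0,0,0]]]' --grip -1

```text
t: 8.18
eef_pos: [638.8, -10.8, 12.7]
tcp_rot: [-3.142, -0.0, 0.005]
ft_force: [0.5, 0.2, 0.6]
opening: 0.988
```

>>> send_rows --moves '[[[0,0,-0.1,0,0,0],[0,0,-0.2,0,0,0],[0,0,-0.3,0,0,0],[0,0,-0.4,0,0,0],[-0.1,0,-0.4,0,0,0],[-0.2,0,-0.4,0,0,0],[-0.35,0,-0.4,0,0,0],[-0.48,0,-0.4,0,0,0],[-0.6,0,-0.4,0,0,0],[-0.7,0,-0.4,0,0,0],[-0.7,0,-0.4,0,0,0],[-0.7,0,-0.4,0,0,0]]]'

```text
t: 9.18
eef_pos: [428.0, -11.8, 133.1]
tcp_rot: [3.142, -0.001, 0.004]
ft_force: [-0.9, 0.4, -1.0]
opening: 0.999
```

```bash
python3 d.py 434.5 9.2 50 0 434.5 9.2 14 0
```

```text
[434.5, 9.2, 50.0, 0.0] [0.0216, -0.0699, 0.2772, 0.0, -0.0004, 0.0027]
[434.5, 9.2, 14.0, 0.0] [0.0215, -0.07, 0.3972, 0.0, -0.0004, 0.0027]
9.1833 [428.  -11.8 133.1] [ 3.1416e+00 -7.0000e-04  4.3000e-03] [-0.18  0.35  2.12  0.    0.66 -0.19] [-0.9  0.4 -1. ] 0.9990184100499901
```

>>> send_rows --moves '[[[0.0216,-0.07,0,0,0,0],[0.0216,-0.07,0,0,0,0],[0.0216,-0.07,0.1,0,0,0],[0.0216,-0.07,0.2,0,0,0],[0.0216,-0.07,0.28,0,0,0],[0.0216,-0.07,0.34,0,0,0],[0.0216,-0.07,0.38,0,0,0],[0.0216,-0.07,0.403,0,0,0],[0.0216,-0.07,0.403,0,0,0],[0.0216,-0.07,0.403,0,0,0],[0.0216,-0.07,0.403,0,0,0],[0.0216,-0.07,0.403,0,0,0]]]'

```text
t: 10.18
eef_pos: [435.6, 9.2, 12.5]
tcp_rot: [3.141, -0.002, 0.005]
ft_force: [-0.2, -1.0, -0.1]
opening: 1.004
```

>>> send_rows --moves '[[[0,0,0,0,0,0],[0,0,0,0,0,0],[0,0,0,0,0,0],[0,0,0,0,0,0],[0,0,0,0,0,0],[0,0,0,0,0,0],[0,0,0,0,0,0],[0,0,0,0,0,0],[0,0,0,0,0,0],[0,0,0,0,0,0],[0,0,0,0,0,0]]]' --grip 1

```text
t: 11.1
eef_pos: [435.0, 9.3, 11.7]
tcp_rot: [-3.141, 0.0, 0.005]
ft_force: [0.1, -0.4, 0.5]
opening: 0.35
```

```bash
cat > chk.py <<'E'
# fit things given as: name x y z guess -> re-measure
import sys
from h import *
np.set_printoptions(suppress=True,precision=1)
cs={n:env.read_camera(n) for n in("scene","top")}
a=sys.argv[1:]
for i in range(0,len(a),4):
    t=a[i];x=np.array(a[i+1:i+4],float)
    ms={}
    for n in cs:
        o=[r["region"].astype(np.uint8) for r in env.outline_of(n,t) if np.hypot(*(np.array(r["xy"])-proj(cs[n],x+[0,0,15])))<15]
        ms[n]=o[0] if o else None
    print(t,*fit(cs,ms,t,[*x,0],[0,1,2]) if any(m is not None for m in ms.values()) else ["none"])
    for n in ms:
        if ms[n] is not None: print("  ",n,*fit(cs,{n:ms[n]},t,[*x,0],[0,1])[:2])
E
python3 chk.py disc_weight 638 -10 0; python3 d.py 434 9 110 0
```

```text
disc_weight [638.7 -11.   -2.7] 0.9293203196742152 ['scene', 'top']
   scene [640.1  -9.9] 0.9503383276945384
   top [638.5 -11. ] 0.9008370895041854
[434.0, 9.0, 110.0, 0.0] [-0.0033, 0.0009, -0.3277, -0.0001, 0.0002, 0.003]
11.3 [435.    9.3  11.7] [-3.1415e+00  3.0000e-04  4.7000e-03] [-0.13  0.61  2.2   0.    0.33 -0.14] [-0.5  0.3  0.2] 0.34944874632368794
```

>>> send_rows --moves '[[[0,0,-0.04,0,0,0],[0,0,-0.1,0,0,0],[0,0,-0.2,0,0,0],[0,0,-0.3,0,0,0],[0.1,0.068,-0.3,0,0,0],[0.2,0.068,-0.3,0,0,0],[0.32,0.068,-0.3,0,0,0],[0.44,0.068,-0.3,0,0,0],[0.54,0.068,-0.3,0,0,0],[0.62,0.068,-0.3,0,0,0],[0.68,0.068,-0.3,0,0,0],[0.68,0.068,-0.3,0,0,0]]]'

```text
t: 12.3
eef_pos: [641.8, -10.2, 101.0]
tcp_rot: [-3.142, -0.001, 0.005]
ft_force: [-1.9, 1.3, -3.1]
opening: 0.354
```

>>> send_rows --moves '[[[0,0,0,0,0,0],[0,0,0,0,0,0],[0,0,0,0,0,0],[0,0,0,0,0,0]]]'

```text
t: 12.63
eef_pos: [638.5, -10.2, 101.9]
tcp_rot: [-3.141, 0.0, 0.005]
ft_force: [0.4, -0.2, -3.0]
opening: 0.349
```

```bash
python3 d.py 638.9 -10.9 38.5 0; python3 chk.py knob_weight 638.9 -11 90 disc_weight 638.7 -11 0
```

```text
[638.9, -10.9, 38.5, 0.0] [0.0015, 0.0024, 0.2112, -0.0001, 0.0002, 0.0029]
12.6333 [638.5 -10.2 101.9] [-3.1415e+00  4.0000e-04  4.6000e-03] [-0.12  0.64  1.64  0.    0.86 -0.12] [ 0.4 -0.2 -3. ] 0.34897712828274224
knob_weight [ 488.1 -176.5 -135.6] 0.8636363636363636 ['scene']
   scene [633.4  -9.5] 0.5231820400195217
disc_weight [638.1  -9.8  -0.4] 0.9396375855034201 ['scene']
   scene [638.5  -9.4] 0.9386385426653883
```

>>> send_rows --moves '[[[0.001,0.002,0.04,0,0,0],[0.001,0.002,0.1,0,0,0],[0.001,0.002,0.15,0,0,0],[0.001,0.002,0.185,0,0,0],[0.001,0.002,0.2,0,0,0],[0.001,0.002,0.207,0,0,0],[0.001,0.002,0.21,0,0,0],[0.001,0.002,0.212,0,0,0],[0.001,0.002,0.213,0,0,0],[0.001,0.002,0.213,0,0,0],[0.001,0.002,0.213,0,0,0]]]'

```text
t: 13.85
eef_pos: [639.7, -10.8, 38.3]
tcp_rot: [-3.142, -0.001, 0.005]
ft_force: [1.1, -0.5, -3.3]
opening: 0.354
```

>>> send_rows --moves '[[[0,0,0,0,0,0],[0,0,0,0,0,0],[0,0,0,0,0,0],[0,0,0,0,0,0],[0,0,0,0,0,0],[0,0,0,0,0,0],[0,0,0,0,0,0],[0,0,0,0,0,0]]]' --grip -1

```text
t: 14.52
eef_pos: [639.5, -10.8, 37.8]
tcp_rot: [-3.142, -0.0, 0.005]
ft_force: [-0.2, 0.4, -0.0]
opening: 0.856
```

>>> send_rows --moves '[[[0,0,-0.08,0,0,0],[0,0,-0.16,0,0,0],[0,0,-0.26,0,0,0],[0,0,-0.36,0,0,0],[-0.1,0,-0.36,0,0,0],[-0.2,0,-0.36,0,0,0],[-0.33,0.13,-0.36,0,0,0.08],[-0.45,0.26,-0.36,0,0,0.16],[-0.52,0.39,-0.36,0,0,0.24],[-0.56,0.52,-0.36,0,0,0.32],[-0.58,0.65,-0.36,0,0,0.4],[-0.6,0.75,-0.36,0,0,0.48]]]'

```text
t: 15.52
eef_pos: [461.9, -226.8, 146.2]
tcp_rot: [-3.141, -0.0, -0.751]
ft_force: [1.5, 0.2, -0.2]
opening: 0.999
```

```bash
python3 d.py 449 -371.8 150 -1.5708; python3 chk.py disc_weight 638.7 -11 0 knob_weight 638.7 -11 26 jar 449 -372 0; python3 - <<'E'
from h import *
a=env.read_camera("scene")["image"][:,:,::-1];b=env.read_camera("top")["image"][:,:,::-1]
f=lambda i,x,y:cv2.resize(i[y:y+80,x:x+80],(400,400),interpolation=2)
cv2.imwrite("pics/g2.png",np.hstack([f(a,260,170),f(b,295,110)]))
E
```

```text
[449.0, -371.8, 150.0, -1.5708] [0.2985, 0.3827, -0.0126, -0.0002, -0.0002, 0.5218]
15.5167 [ 461.9 -226.8  146.2] [-3.1414e+00 -4.0000e-04 -7.5110e-01] [-0.58  0.43  1.91  0.    0.79  0.17] [ 1.5  0.2 -0.2] 0.9993341492188609
disc_weight [638.4 -11.   -1.9] 0.5348812047186576 ['scene', 'top']
   scene [639.4 -10. ] 0.6023142509135201
   top [638.  -10.9] 0.46293909120206256
knob_weight [638.9 -11.3  27.4] 0.8699705025717295 ['scene', 'top']
   scene [637.8 -11.8] 0.8875068593378452
   top [639.9 -12.1] 0.8725085910652921
jar [ 379.7 -469.2  -79.5] 0.9380549682875264 ['scene']
   scene [ 446.3 -374.8] 0.8134724186704385
```

View pics/g2.png

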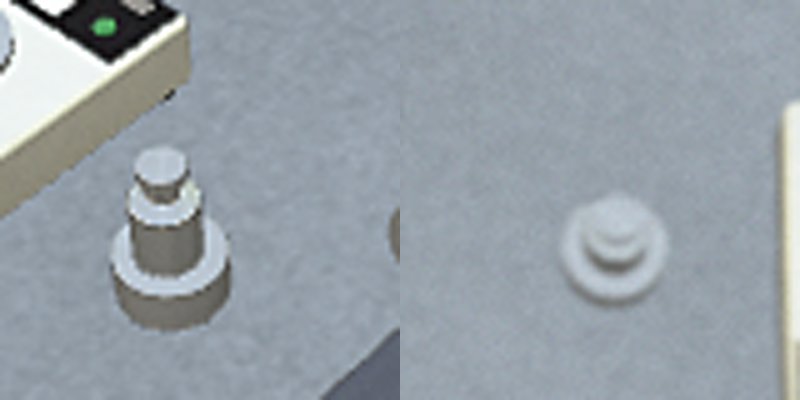

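The stack is upright and centred within about 1–2 mm: disc (638.4,-11), knob weight (638.9,-11.3), z 27. Next the jar, with the jaws along y.

>>> send_rows --moves '[[[0.05,0.05,0,0,0,0.08],[0.1,0.12,0,0,0,0.15],[0.17,0.2,0,0,0,0.23],[0.24,0.3,0,0,0,0.31],[0.3,0.38,0,0,0,0.39],[0.3,0.38,0,0,0,0.46],[0.3,0.38,0,0,0,0.522],[0.3,0.38,0,0,0,0.522],[0.3,0.38,0,0,0,0.522],[0.3,0.38,0,0,0,0.522]]]'

```text
t: 16.85
eef_pos: [452.2, -369.4, 145.8]
tcp_rot: [3.142, 0.0, -1.561]
ft_force: [0.0, -0.2, 0.6]
opening: 1.002
```

```bash
python3 d.py 449 -371.8 70 -1.5708 449 -371.8 20 -1.5708
```

```text
[449.0, -371.8, 70.0, -1.5708] [0.0078, 0.0108, 0.2527, 0.0, 0.0001, 0.0064]
[449.0, -371.8, 20.0, -1.5708] [0.0078, 0.0108, 0.4194, 0.0, 0.0001, 0.0064]
16.85 [ 452.2 -369.4  145.8] [ 3.1416e+00  2.0000e-04 -1.5608e+00] [-0.8   0.52  1.74  0.    0.88  0.76] [ 0.  -0.2  0.6] 1.0023141667315292
```

>>> send_rows --moves '[[[0.008,0.011,0,0,0,0.006],[0.008,0.011,0.1,0,0,0.006],[0.008,0.011,0.2,0,0,0.006],[0.008,0.011,0.3,0,0,0.006],[0.008,0.011,0.37,0,0,0.006],[0.008,0.011,0.41,0,0,0.006],[0.008,0.011,0.42,0,0,0.006],[0.008,0.011,0.42,0,0,0.006],[0.008,0.011,0.42,0,0,0.006],[0.008,0.011,0.42,0,0,0.006]]]'

```text
t: 17.68
eef_pos: [449.1, -373.0, 21.2]
tcp_rot: [-3.14, -0.001, -1.574]
ft_force: [-0.1, 0.5, 0.5]
opening: 0.998
```

>>> send_rows --moves '[[[0,0,0,0,0,0],[0,0,0,0,0,0],[0,0,0,0,0,0],[0,0,0,0,0,0],[0,0,0,0,0,0],[0,0,0,0,0,0],[0,0,0,0,0,0],[0,0,0,0,0,0],[0,0,0,0,0,0],[0,0,0,0,0,0],[0,0,0,0,0,0]]]' --grip 1

```text
t: 18.6
eef_pos: [448.6, -372.5, 19.7]
tcp_rot: [3.142, 0.0, -1.575]
ft_force: [-0.3, -0.3, -0.3]
opening: 0.456
```

```bash
python3 d.py 450 150 165 -1.5418
```

```text
[450.0, 150.0, 165.0, -1.5418] [-1.7418, 0.0021, -0.484, 0.0, 0.0001, -0.0209]
18.6 [ 448.6 -372.5   19.7] [ 3.1416e+00  1.0000e-04 -1.5747e+00] [-0.81  0.7   1.83  0.    0.61  0.77] [-0.3 -0.3 -0.3] 0.4563796671830434
```

>>> send_rows --moves '[[[0,0,-0.05,0,0,0],[0,0,-0.14,0,0,0],[0,0,-0.25,0,0,0],[-0.06,0,-0.35,0,0,0],[-0.16,0,-0.35,0,0,0],[-0.28,0,-0.35,0,0,0],[-0.41,0,-0.35,0,0,0],[-0.54,0,-0.35,0,0,0],[-0.67,0,-0.35,0,0,0],[-0.8,0,-0.35,0,0,0],[-0.9,0,-0.35,0,0,0]]]'

```text
t: 19.52
eef_pos: [449.0, -100.1, 124.9]
tcp_rot: [3.141, 0.0, -1.574]
ft_force: [0.4, -0.1, -0.4]
opening: 0.454
```

>>> send_rows --moves '[[[-0.1,0,0,0,0,0],[-0.22,0,0,0,0,0],[-0.35,0,0,0,0,0],[-0.47,0,0,0,0,0],[-0.58,-0.05,0,0,0,0],[-0.68,-0.12,0,0,0,0],[-0.77,-0.19,0,0,0,-0.02],[-0.82,-0.24,0,0,0,-0.02],[-0.842,-0.276,0,0,0,-0.02],[-0.842,-0.276,0,0,0,-0.02],[-0.842,-0.276,0,0,0,-0.02],[-0.842,-0.276,0,0,0,-0.02]]]'

```text
t: 20.52
eef_pos: [532.6, 149.2, 124.6]
tcp_rot: [3.141, -0.0, -1.544]
ft_force: [0.3, 0.4, -1.4]
opening: 0.455
```

```bash
python3 d.py 531.5 150.1 20.5 -1.5418
```

```text
[531.5, 150.1, 20.5, -1.5418] [-0.0031, 0.0031, 0.347, 0.0007, -0.0001, -0.0011]
20.5167 [532.6 149.2 124.6] [ 3.1405e+00 -1.0000e-04 -1.5436e+00] [0.15 0.51 1.84 0.   0.79 1.7 ] [ 0.3  0.4 -1.4] 0.45511932620798906
```

>>> send_rows --moves '[[[-0.003,0.002,0.04,0,0,0],[-0.003,0.002,0.12,0,0,0],[-0.003,0.002,0.2,0,0,0],[-0.003,0.002,0.27,0,0,0],[-0.003,0.002,0.315,0,0,0],[-0.003,0.002,0.335,0,0,0],[-0.003,0.002,0.343,0,0,0],[-0.003,0.002,0.348,0,0,0],[-0.003,0.002,0.348,0,0,0],[-0.003,0.002,0.348,0,0,0],[-0.003,0.002,0.348,0,0,0]]]'

```text
t: 21.43
eef_pos: [533.1, 150.7, 21.2]
tcp_rot: [-3.14, 0.0, -1.543]
ft_force: [-0.4, 1.3, -0.6]
opening: 0.452
```

>>> send_rows --moves '[[[0,0,0,0,0,0],[0,0,0,0,0,0],[0,0,0,0,0,0],[0,0,0,0,0,0],[0,0,0,0,0,0],[0,0,0,0,0,0],[0,0,0,0,0,0],[0,0,0,0,0,0]]]' --grip -1

```text
t: 22.1
eef_pos: [532.8, 150.6, 20.4]
tcp_rot: [3.142, 0.0, -1.543]
ft_force: [-0.3, 0.3, -0.2]
opening: 0.954
```

>>> send_rows --moves '[[[0,0,-0.08,0,0,0],[0,0,-0.16,0,0,0],[0,0,-0.28,0,0,0],[0,0,-0.4,0,0,0],[0,0.1,-0.5,0,0,0],[0.1,0.15,-0.5,0,0,0],[0.22,0.2,-0.5,0,0,0],[0.34,0.22,-0.5,0,0,0],[0.46,0.22,-0.5,0,0,0],[0.58,0.22,-0.5,0,0,0],[0.7,0.22,-0.5,0,0,0],[0.8,0.22,-0.5,0,0,0]]]'

```text
t: 23.1
eef_pos: [473.2, -93.3, 170.6]
tcp_rot: [-3.141, -0.0, -1.544]
ft_force: [1.0, -0.2, -0.9]
opening: 1.0
```

```bash
python3 d.py 604 -350 165 0;  python3 chk.py jar 531 150 0
```

```text
[604.0, -350.0, 165.0, 0.0] [0.8672, -0.4127, 0.019, -0.0001, -0.0003, -0.9828]
23.1 [473.2 -93.3 170.6] [-3.1412e+00 -2.0000e-04 -1.5437e+00] [-0.33  0.36  1.96 -0.    0.82  1.21] [ 1.  -0.2 -0.9] 0.9996468841881309
jar [532.  148.8  -4.4] 0.8880096822141429 ['scene', 'top']
   scene [534.7 150.9] 0.9209506857920636
   top [533.2 147.7] 0.8471996753246753
```

>>> send_rows --moves '[[[0.1,-0.03,0,0,0,0],[0.22,-0.08,0,0,0,0],[0.34,-0.14,0,0,0,0],[0.46,-0.2,0,0,0,0],[0.58,-0.26,0,0,0,0],[0.69,-0.32,0,0,0,0],[0.78,-0.37,0,0,0,0],[0.84,-0.4,0,0,0,0],[0.865,-0.41,0,0,0,0],[0.865,-0.41,0,0,0,0],[0.865,-0.41,0,0,0,0]]]'

```text
t: 24.22
eef_pos: [603.3, -345.4, 170.0]
tcp_rot: [3.141, 0.001, -1.542]
ft_force: [0.6, 0.5, -0.4]
opening: 1.001
```

```bash
python3 d.py 604 -350 23 -1.5418; python3 - <<'E'
from h import *
a=env.read_camera("scene")["image"][:,:,::-1];b=env.read_camera("top")["image"][:,:,::-1]
f=lambda i,x,y:cv2.resize(i[y:y+160,x:x+160],(400,400),interpolation=2)
cv2.imwrite("pics/g3.png",np.hstack([f(a,280,130),f(a,150,90)]))
E
```

```text
[604.0, -350.0, 23.0, -1.5418] [0.0157, -0.0022, 0.4901, 0.0006, 0.0006, -0.0003]
24.2167 [ 603.3 -345.4  170. ] [ 3.1407e+00  1.0000e-03 -1.5423e+00] [-0.62  0.64  1.42  0.    1.08  0.93] [ 0.6  0.5 -0.4] 1.0011827757813538
```

View pics/g3.png

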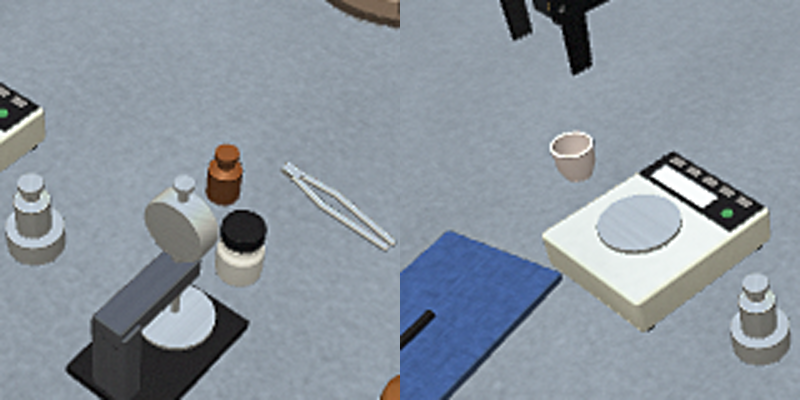

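The jar stands upright in front of the gauge, the stack is fine, and the crucible (right half, about (572,155)) is still in place. Next I descend on it.

>>> send_rows --moves '[[[0.015,-0.002,0.05,0,0,0],[0.015,-0.002,0.15,0,0,0],[0.015,-0.002,0.27,0,0,0],[0.015,-0.002,0.37,0,0,0],[0.015,-0.002,0.44,0,0,0],[0.015,-0.002,0.48,0,0,0],[0.015,-0.002,0.49,0,0,0],[0.015,-0.002,0.49,0,0,0],[0.015,-0.002,0.49,0,0,0],[0.015,-0.002,0.49,0,0,0]]]'

```text
t: 25.15
eef_pos: [604.9, -352.0, 25.0]
tcp_rot: [-3.14, -0.001, -1.543]
ft_force: [-0.1, 0.6, 0.3]
opening: 0.997
```

>>> send_rows --moves '[[[0,0,0,0,0,0],[0,0,0,0,0,0],[0,0,0,0,0,0],[0,0,0,0,0,0],[0,0,0,0,0,0],[0,0,0,0,0,0],[0,0,0,0,0,0],[0,0,0,0,0,0],[0,0,0,0,0,0],[0,0,0,0,0,0],[0,0,0,0,0,0]]]' --grip 1

```text
t: 26.07
eef_pos: [604.2, -351.6, 23.4]
tcp_rot: [3.142, 0.0, -1.543]
ft_force: [-0.0, 0.7, 0.1]
opening: 0.493
```

>>> send_rows --moves '[[[0,0,-0.03,0,0,0],[0,0,-0.09,0,0,0],[0,0,-0.18,0,0,0],[0,0,-0.27,0,0,0],[0,0,-0.34,0,0,0],[0,0,-0.34,0,0,0],[0,0,-0.34,0,0,0],[0,0,-0.34,0,0,0]]]'

```text
t: 26.73
eef_pos: [603.8, -351.4, 124.8]
tcp_rot: [3.141, 0.001, -1.543]
ft_force: [-0.0, 0.5, -1.3]
opening: 0.495
```

```bash
python3 d.py 645 -173.5 125 -1.5418; python3 - <<'E'
from h import *
a=env.read_camera("scene")["image"][:,:,::-1];b=env.read_camera("top")["image"][:,:,::-1]
f=lambda i,x,y:cv2.resize(i[y:y+100,x:x+100],(400,400),interpolation=2)
cv2.imwrite("pics/g4.png",np.hstack([f(a,170,90),f(b,420,125)]))
E
```

```text
[645.0, -173.5, 125.0, -1.5418] [-0.5889, -0.1534, -0.0002, 0.0005, 0.0004, -0.001]
26.7333 [ 603.8 -351.4  124.8] [ 3.1408e+00  7.0000e-04 -1.5433e+00] [-0.62  0.69  1.45  0.    1.    0.92] [-0.   0.5 -1.3] 0.49510043840055606
```

View pics/g4.png

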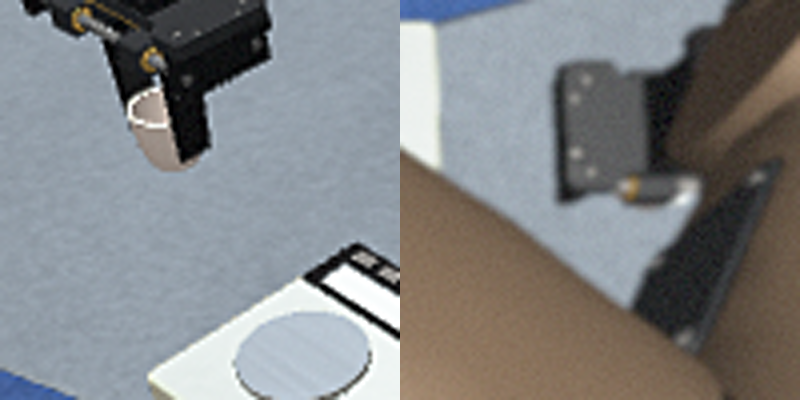

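The crucible is held level, with opening 0.495 ≈ 47 mm matching the rim.

>>> send_rows --moves '[[[-0.06,-0.02,0,0,0,0],[-0.16,-0.05,0,0,0,0],[-0.27,-0.08,0,0,0,0],[-0.38,-0.11,0,0,0,0],[-0.48,-0.13,0,0,0,0],[-0.55,-0.145,0,0,0,0],[-0.59,-0.154,0,0,0,0],[-0.59,-0.154,0,0,0,0],[-0.59,-0.154,0,0,0,0],[-0.59,-0.154,0,0,0,0],[-0.59,-0.154,0,0,0,0]]]'

```text
t: 27.75
eef_pos: [645.3, -174.8, 125.2]
tcp_rot: [3.141, 0.0, -1.545]
ft_force: [0.4, -0.2, -1.0]
opening: 0.493
```

```bash
python3 d.py 645.2 -173.8 85.8 -1.5418
```

```text
[645.2, -173.8, 85.8, -1.5418] [-0.0034, 0.0002, 0.1312, 0.0001, 0.0, -0.0019]
27.75 [ 645.3 -174.8  125.2] [ 3.1414  0.     -1.5447] [-0.36  0.65  1.54 -0.    0.95  1.18] [ 0.4 -0.2 -1. ] 0.4930007086667182
```

>>> send_rows --moves '[[[-0.003,0,0.03,0,0,0],[-0.003,0,0.07,0,0,0],[-0.003,0,0.1,0,0,0],[-0.003,0,0.118,0,0,0],[-0.003,0,0.125,0,0,0],[-0.003,0,0.128,0,0,0],[-0.003,0,0.131,0,0,0],[-0.003,0,0.131,0,0,0],[-0.003,0,0.131,0,0,0],[-0.003,0,0.131,0,0,0]]]'

```text
t: 28.58
eef_pos: [645.7, -172.5, 86.5]
tcp_rot: [-3.141, -0.0, -1.543]
ft_force: [-0.0, 0.6, -0.8]
opening: 0.491
```

>>> send_rows --moves '[[[0,0,0,0,0,0],[0,0,0.001,0,0,0],[0,0,0.001,0,0,0],[0,0,0.001,0,0,0]]]'

```text
t: 28.92
eef_pos: [645.5, -172.5, 85.9]
tcp_rot: [-3.141, 0.0, -1.543]
ft_force: [0.2, -0.6, 0.0]
opening: 0.495
```

>>> send_rows --moves '[[[0,0,0,0,0,0],[0,0,0,0,0,0],[0,0,0,0,0,0],[0,0,0,0,0,0],[0,0,0,0,0,0],[0,0,0,0,0,0],[0,0,0,0,0,0],[0,0,0,0,0,0]]]' --grip -1

```text
t: 29.58
eef_pos: [645.5, -172.5, 85.8]
tcp_rot: [-3.142, 0.0, -1.543]
ft_force: [-0.1, 0.0, -0.1]
opening: 0.976
```

>>> send_rows --moves '[[[0,0,-0.06,0,0,0],[0,0,-0.14,0,0,0],[0,0,-0.25,0,0,0],[0,0,-0.35,0,0,0],[0,0.1,-0.45,0,0,0],[0.1,0.2,-0.45,0,0,0],[0.2,0.32,-0.45,0,0,0],[0.3,0.44,-0.45,0,0,0],[0.4,0.54,-0.45,0,0,0],[0.5,0.6,-0.45,0,0,0],[0.6,0.62,-0.45,0,0,0],[0.6,0.62,-0.45,0,0,0]]]'

```text
t: 30.58
eef_pos: [462.6, -362.6, 221.1]
tcp_rot: [-3.141, -0.002, -1.548]
ft_force: [-0.6, 0.4, 0.5]
opening: 0.998
```

```bash
python3 chk.py crucible 645 -174 62 jar 532 150 0 knob_weight 638.7 -11 26; python3 - <<'E'
from h import *
a=env.read_camera("scene")["image"][:,:,::-1];b=env.read_camera("top")["image"][:,:,::-1]
f=lambda i,x,y,w=120:cv2.resize(i[y:y+w,x:x+w],(400,400),interpolation=2)
cv2.imwrite("pics/g5.png",np.hstack([f(a,200,120),f(b,335,100,100)]))
cv2.imwrite("pics/g6.png",np.vstack([a,b])[:800:1])
cv2.imwrite("pics/g7.png",b)
for n in("top","scene"): print([np.round(r["xy"]) for r in env.look_for(n,"reagent_bottle")[:1]+env.look_for(n,"tweezers")[:1]])
E
```

```text
crucible [ 644.6 -173.7   61.3] 0.9460154779246915 ['scene', 'top']
   scene [ 644.8 -172.3] 0.9518565135305224
   top [ 645.2 -173.8] 0.9502141327623126
jar [486.2 121.8 -63.7] 0.931258424212719 ['scene']
   scene [532.2 149.7] 0.8309859154929577
knob_weight [639.  -10.6  26.8] 0.9174293684710351 ['scene', 'top']
   scene [638.1 -11.3] 0.9307542836954602
   top [639.2 -10.8] 0.9058742700103057
[array([193., 173.]), array([272., 245.])]
[array([446., 298.]), array([417., 213.])]
```

View pics/g5.png

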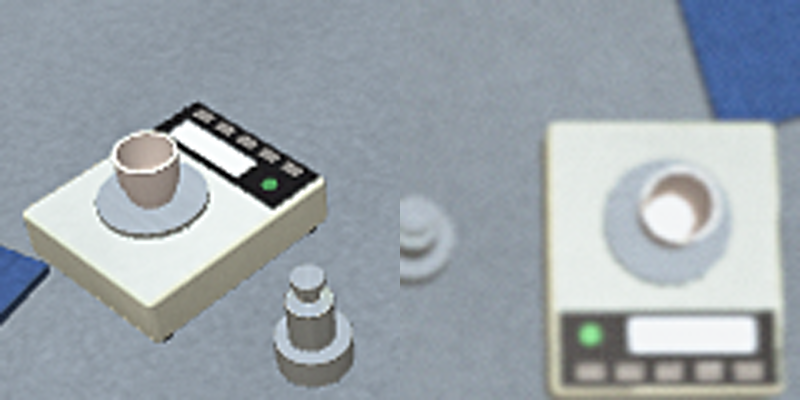

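View pics/g7.png

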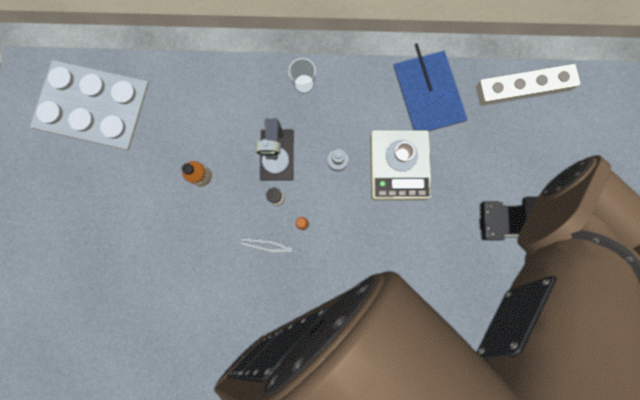

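The pictures show the crucible centred on the pan (top (403,153)), the stack at (338,159), the jar at (275,196) in front of the gauge, and the bottle and tweezers where they were. I'm handing in.

```bash
python3 -c "
from cell import env
print(env.job_done())"
```

```text
the job is handed in; nothing more can be done
None
```

I set out the bench as asked and handed the job in after about 31 s of robot time. The system gives no verdict, so these are my own last checks.

| Thing | Last check | Allowed |
|---|---|---|
| Crucible | upright on the pan, fitted at (644.6, -173.7), z 61; within about 2 mm of the pan's centre (645, -174) | 12 mm |
| Disc weight | at (638.5, -11); midway point is (638, -10.5) | 13 mm |
| Knobbed steel weight | on the disc, about 1 mm off its centre, z 27 | 9 mm |
| Jar | about (532, 149.7), about 27 mm in front of the gauge's base and about 1 mm off its centre line | gap under 60 mm, 15 mm off line |

- **Bystanders:** the amber bottle and the tweezers look unmoved in the picture. The network's tweezers point shifted by 6 pixels in the top view and 1 in the scene view. I put that down to network noise, since the arm never went low near them.
- **Disagreements:**
  - The last two-view fits of the jar's height failed: one had only a single camera's outline, the earlier one gave z -4.4. I judged it upright on the bench from the picture and the set-down height.
  - The disc's last fit was poor because the knobbed weight hides part of it. Its position rests mainly on the fit made before stacking.
  - The two cameras differed by up to about 7 mm for the gauge's anvil and 2–3 mm for the pan, all inside the tolerances.

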